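# Scan the clay pig whistle with the counter scanner

## Robot

A 6-joint arm with a two-finger parallel gripper is mounted at the origin on the work surface. World frame = base frame: x ahead of the robot, y to its left, z up, the work surface at z = 0. Lengths are in m, angles in rad, forces in N, time in s.
With the tool pointing down it reaches from about 0.35 to 0.975 m from the base axis. Payload 17.4 kg.
Tool frame: the origin (TCP) lies on the centre line of the jaws, within the pads' length; the fingertips stand 8 mm ahead of it and the grasp point (between the pads) lies 11 mm behind it (env.nose_length is the distance from the TCP to the fingertips, in m); z points along the fingers, y is the line along which they close (so a half turn about z gives the same grasp; the last joint's range is limited). The gripper opens to 85 mm and grips with 20 to 120 N. Pads are 22 mm wide; open, the fingers measure 114 mm over their backs; the gripper's body (76 mm by 85 mm) begins 54 mm behind the grasp point. The pads swing forward as they close: fully open they stand 13 mm farther back than shut.
Start: joints at [1.271, 0.116, 1.442, -0, 1.584, -0.038], TCP at [0.175, 0.652, 0.239] pointing down, gripper open.
Joint ranges: [-2.83, 2.83], [-0.83, 2.19], [0.07, 2.5], [-1.14, 4.28], [0.01, 3], [-2.97, 2.97]. Speed limits (rad/s): [1.89, 1.89, 2.22, 3.14, 3.14, 3.14].

## Interface

Orientations are given as a unit quaternion [w, x, y, z].
In Python, from cell import env, capture, hand_in gives the robot as it stands. The module is installed in compiled form; this text tells all that it offers.
- The arm moves only by the shell command python3 -m creep 'ROWS' [FORCE]. ROWS is JSON, one flat list of numbers, 7 for each row, row after row: the shift along the world's x, y, z in units of 100 mm (1.0 is 100 mm), then the turn, a rotation vector about the world's x, y, z in units of 60 degrees (1.0 is 60 degrees), then the opening, from 0 (shut) to 1 (fully open). A call has 1 to 8 rows; each row shifts and turns the commanded pose from where the row before left it; what a row does not reach is not made up. A row lasts 1/8 s, in which the tool goes at most 62.5 mm and 10.7 degrees, less where a joint would pass 70% of its speed; a pose out of reach is approached as far as the arm can. A call with a number of a shift or a turn outside -1 to 1 is refused whole. A call with a gripper value outside its range is refused whole. The fingers move at their own pace and stop on an object; FORCE is the grip in N (left out, the last holds). Time passes only in rows, so rows that do not move let the fingers close. It gives the time, the measured TCP pose, the force, the opening and the grip force at its end, in the units of the state.
- env.observe(): the state, without advancing time (a new reading comes with each control period).
- capture(name): name is "side" or "top"; returns a dict with "pixels" (480x640x3 uint8, red, green, blue), "fov_y" (degrees; the focal length in pixels is half the picture's height over the tangent of half this angle, whatever the lens; pixels are square), "cx", "cy" (the principal point, pixels), "position" and "orientation" of the camera in the world. Camera axes: x right, y up, looking along -z (the intrinsics and any distortion apply to the point x, -y, -z); pixel columns grow to the right and rows downward; lengths in m; the calibration is good to about 2 mm. A picture is of the moment at which its call begins. There is no depth.
- hand_in(): hands the job in; it is judged then, once.
The state is a dict: "clock": time; "joint_pos": joint angles; "joint_vel": joint speeds; "joint_torque": joint torques, N m; "tool_pos": TCP position; "ee_rot": TCP orientation; "contact_force": force on the tool from outside, world axes, zero at the start; "moment": the same for the moment, N m; "width": finger opening in m; "finger_force": force on a finger pad.
Only numpy, scipy, OpenCV 4.12 (cv2) and the standard library are available. Lean on these libraries where they do the work, as an engineer would, in place of code of your own. Each camera call takes 0.05 s, during which the arm holds its last target. There are 200 camera calls.

## Task

Ring up the blue clay pig whistle: pick it up and set it down gently, without dropping it, on its four feet in the middle of the green patch in front of the hand scanner, its bar-code sticker squarely facing the scanner's window. Then squeeze the scanner's trigger fully in, hold it in for about half a second so that it reads, and let it spring right out again. Leave the pig standing there and do not disturb the bell, the coin tray or the two hazel whistles.

Things in the scene. Friction and masses are not known exactly. Their poses are not given: they have to be found in the camera images.
- holder: Brown stained plywood board 230 (x) x 320 (y) x 12 mm screwed to the counter; origin at the centre of its underside, z up. A dark grey pistol-shaped hand scanner with an orange trigger is strapped on it, lying on its side: head at board x +17 to +97 mm (post included), y -137 to -25 mm, up to 81 mm above the counter; its window looks along board +y, its grip sticks out to board -x.
- patch (a point): Centre of the green patch (130 mm along board x, 100 mm along board y) on the board's upper face, 12 mm above the counter, 115 mm in front of the scanner window in board +y. Its axes are those of the board.
- window (a point): Centre of the scanner's dark red window (50 mm high), 46 mm above the counter; looks along board +y. Its axes are those of the board.
- grip (a point): Where to squeeze: midway between grip's back and pressed trigger's front, 46 mm above the counter. The grip is a bar 34 mm deep, 30 mm high, raked 10 deg from board -x. Site x runs along it to the head (33 mm off), y is the squeezing line, z up: grip's back at y -22 mm, trigger's toe at +30 (out) or +22 mm (in). Pinch from above with upright fingers; butt rest 52 mm off in -x, board 34 mm below.
- trigger (a joint): Angle of the orange trigger about an upright hinge at the head's underside, rad: 0 = out (rest), 0.2 = fully in against its stop. 46 mm long, 20 mm high; its toe, 40 mm from the hinge, moves 8 mm towards the grip. A spring pushes it back out: about 2 N at the toe at the start, 6 N fully in. It does not latch.
- pig: Blue clay pig whistle, about 150 g, 108 mm long, 50 wide, 67 high; origin at the centre of its underside (soles), x to the snout, y to its left flank, z up. Barrel body 50 mm in diameter, its level axis 34 mm above the soles, full width over x -15 to +15 mm: grip it across the flanks (along y) at that height, also over the sticker. Feet 44 x 28 mm apart. One ear chipped.
- sticker (a point): Centre of the white bar-code sticker (30 x 20 mm) on the upper half of the pig's left (+y) flank. The sticker faces the window when the pig's +y points along board -y, that is when the snout points to board -x.
- bell: Brass push-button desk bell, 80 mm diameter, 58 mm high, loose; origin at the centre of its underside. Leave alone.
- coin_tray: Aluminium coin tray with coins, 160 x 110 x 20 mm, loose; origin at the centre of its underside. Leave alone.
- whistle_a: Varnished hazel whistle lying on the counter, 119 mm long (along its x), 18 mm thick, loose; origin at the centre of its underside. Leave alone.
- whistle_b: Second hazel whistle, same as the first. Leave alone.

How it is judged:
By the outcome, as a careful person would: the job done as asked, in the order asked, and still so for the second after the job is handed in, with the robot touching nothing.
It also fails if it takes over 54 s, if anything falls off the work surface, if the arm or the gripper's body presses on something with over 40 N, if the wrist force passes 120 N, or if a joint passes its speed limit or range.

## Working session

There is one attempt and no reset: what is moved stays moved. The work goes in short steps, Python scripts to look and compute and a shell command to move; the robot and the scene stay as the last step left them, time stands still between calls to the robot, and variables do not carry over. Pictures are saved under pics/ and viewed, at most 10 in all, crops included, and the job is handed in when it is done.

```bash
mkdir -p pics; cat > h.py <<'E'
import numpy as np, cv2
from scipy.spatial.transform import Rotation as R
from cell import env, capture, hand_in
def cam(n,f=None):
    c=capture(n)
    if f: cv2.imwrite('pics/'+f,c['pixels'][:,:,::-1])
    return c
def mats(c):
    q=c['orientation']; M=R.from_quat([q[1],q[2],q[3],q[0]]).as_matrix()
    f=240/np.tan(np.radians(c['fov_y'])/2)
    return M,f,np.array(c['position'])
def ray(c,u,v):
    M,f,p=mats(c); d=M@np.array([(u-c['cx'])/f,-(v-c['cy'])/f,-1]); return p,d/np.linalg.norm(d)
def onz(c,u,v,z):
    p,d=ray(c,u,v); return p+d*(z-p[2])/d[2]
def tri(c1,a,c2,b):
    p,d=ray(c1,*a);q,e=ray(c2,*b)
    s=np.linalg.lstsq(np.c_[d,-e],q-p,rcond=None)[0]
    x,y=p+d*s[0],q+e*s[1]; return (x+y)/2,np.linalg.norm(x-y)
E
python3 - <<'E'
from h import *
for n in('side','top'):
    c=cam(n,n+'0.png'); print({k:v for k,v in c.items() if k!='pixels'}, ray(c,320,240))
print(env.observe(),env.nose_length)
E
```

```text
{'fov_y': 44.939088898314935, 'cx': 317.2122153408714, 'cy': 246.44010298571777, 'position': array([ 0.49545891, -1.24218013,  0.99318622]), 'orientation': array([ 0.90535962,  0.42240053, -0.01976767, -0.03887141])} (array([ 0.49545891, -1.24218013,  0.99318622]), array([ 0.07400861,  0.76994164, -0.63380802]))
{'fov_y': 44.942984402387694, 'cx': 324.63953701085126, 'cy': 236.34394756306273, 'position': array([ 0.45569251, -0.11554411,  1.23431963]), 'orientation': array([ 0.71402735,  0.05372741, -0.04225262, -0.6967733 ])} (array([ 0.45569251, -0.11554411,  1.23431963]), array([ 0.12875943,  0.02568953, -0.99134306]))
{'clock': 0.1, 'joint_pos': array([ 1.27122828e+00,  1.16428289e-01,  1.44221146e+00,  6.00245950e-06,
        1.58403362e+00, -3.78014200e-02]), 'joint_vel': array([-0.00058986, -0.00161357, -0.00046617, -0.00017002, -0.00199372,
        0.00182246]), 'joint_torque': array([ 1.31823042e-03, -7.33676004e+01, -6.33788252e+01, -1.13866449e-04,
        5.42493493e-03, -6.84247061e-05]), 'tool_pos': array([0.174637  , 0.65183384, 0.23863449]), 'ee_rot': array([-9.36768669e-05,  1.30509895e-01,  9.91446859e-01, -5.32184490e-04]), 'contact_force': array([-0.77073519, -0.31483232, -0.49523519]), 'moment': array([0.01799193, 0.00329602, 0.01062741]), 'finger_force': 0.0, 'width': 0.08517967002238812} 0.008
```

View pics/top0.png

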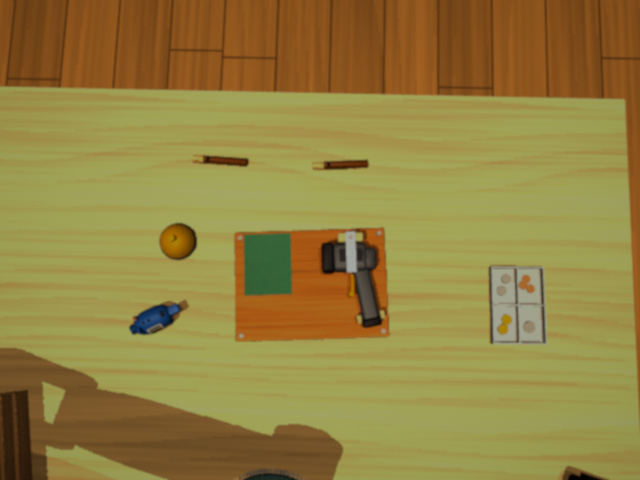

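View pics/side0.png

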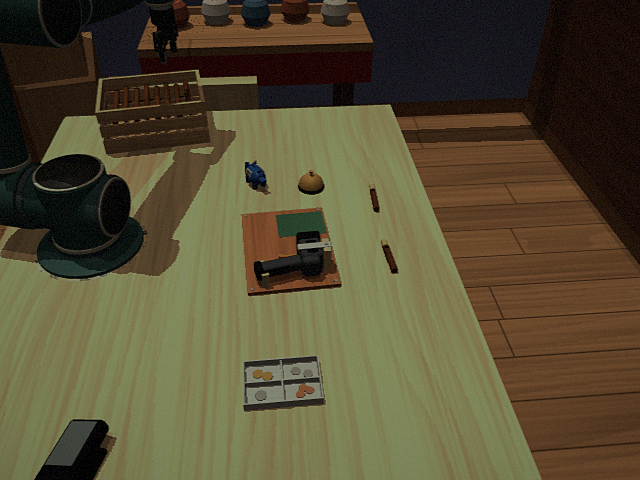

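The top view has +x up and +y to the left. The board is at about (236-388, 230-340), the patch at (268,264), the scanner grip at (368,295), the pig at (157,318), the bell at (178,241), and the tray on the right. In the side view the pig is at (257,177), near the bell. Next I'll measure the board and pig and zoom in.

```bash
cat > m.py <<'E'
from h import *
def big(m):
    n,l,s,ce=cv2.connectedComponentsWithStats(m.astype(np.uint8)); i=1+np.argmax(s[1:,4]); return l==i
def hsv(c): return cv2.cvtColor(c['pixels'],cv2.COLOR_RGB2HSV)
def green(c,roi):
    h=hsv(c); m=cv2.inRange(h,(60,90,20),(90,255,140))>0; k=np.zeros_like(m); y0,y1,x0,x1=roi; k[y0:y1,x0:x1]=1; return big(m&k)
def blue(c,roi):
    h=hsv(c); m=cv2.inRange(h,(100,110,25),(125,255,255))>0; k=np.zeros_like(m); y0,y1,x0,x1=roi; k[y0:y1,x0:x1]=1; return big(m&k)
E
python3 - <<'E'
from m import *
t=cam('top');s=cam('side')
g=green(t,(220,310,230,300)); r=cv2.minAreaRect(np.argwhere(g)[:,::-1].astype(np.float32)); print('g',r,g.sum())
print('patch c',onz(t,*r[0],.012)); 
P=np.array([onz(t,*p,.012) for p in cv2.boxPoints(r)]); print(P, np.linalg.norm(np.diff(P,axis=0),axis=1))
# board: orange/brown corners
h=hsv(t); roi=h[215:355,225:400]; m=(roi[...,0]<14)&(roi[...,1]>150)
m=big(m); mm=np.zeros(h.shape[:2],bool); mm[215:355,225:400]=m|False; 
r=cv2.minAreaRect(np.argwhere(mm)[:,::-1].astype(np.float32)); B=np.array([onz(t,*p,.012) for p in cv2.boxPoints(r)]); print('board',r,B,B.mean(0),np.linalg.norm(np.diff(B,axis=0),axis=1))
for c,roi,n in((t,(295,345,120,195),'t'),(s,(155,195,235,275),'s')):
    b=blue(c,roi); p=np.argwhere(b)[:,::-1].astype(np.float32); r=cv2.minAreaRect(p); print(n,b.sum(),p.mean(0),r)
A=cv2.resize(t['pixels'][285:350,115:200],None,fx=6,fy=6,interpolation=2)
C=cv2.resize(s['pixels'][150:200,230:280],None,fx=5.6,fy=5.6,interpolation=2)
D=np.zeros((600,800,3),np.uint8); D[:390,:510]=A; D[:280,510:790]=C
E=cv2.resize(t['pixels'][225:345,310:395],None,fx=1.75,fy=1.75,interpolation=2);D[390:390+E.shape[0],:E.shape[1]]=E
E=cv2.resize(s['pixels'][205:295,240:345],None,fx=3,fy=3,interpolation=2);D[310:310+E.shape[0],480:480+E.shape[1]]=E
cv2.imwrite('pics/z1.png',D[:,:,::-1])
E
```

```text
g ((267.5, 263.5), (42.99999237060547, 56.99999237060547), 0.0) 2453
patch c [0.56170653 0.02588419 0.012     ]
[[ 0.50054098  0.06882311  0.012     ]
 [ 0.62148013  0.07413159  0.012     ]
 [ 0.62362903 -0.01758617  0.012     ]
 [ 0.50279122 -0.02167049  0.012     ]] [0.1210556  0.09174293 0.12090681]
board ((322.0, 258.0), (39.55759811401367, 59.06379699707031), 88.26429748535156) [[ 0.61491996 -0.02402071  0.012     ]
 [ 0.6217057  -0.14940466  0.012     ]
 [ 0.53779683 -0.15354622  0.012     ]
 [ 0.53098501 -0.02932936  0.012     ]] [ 0.57635188 -0.08907524  0.012     ] [0.12556744 0.08401102 0.12440349]
t 713 [153.87238 317.75174] ((154.4487762451172, 317.8609619140625), (20.692935943603516, 51.707645416259766), 69.775146484375)
s 219 [255.28767 172.32877] ((254.2783203125, 171.40097045898438), (25.44768714904785, 14.860672950744629), 60.945396423339844)
```

View pics/z1.png

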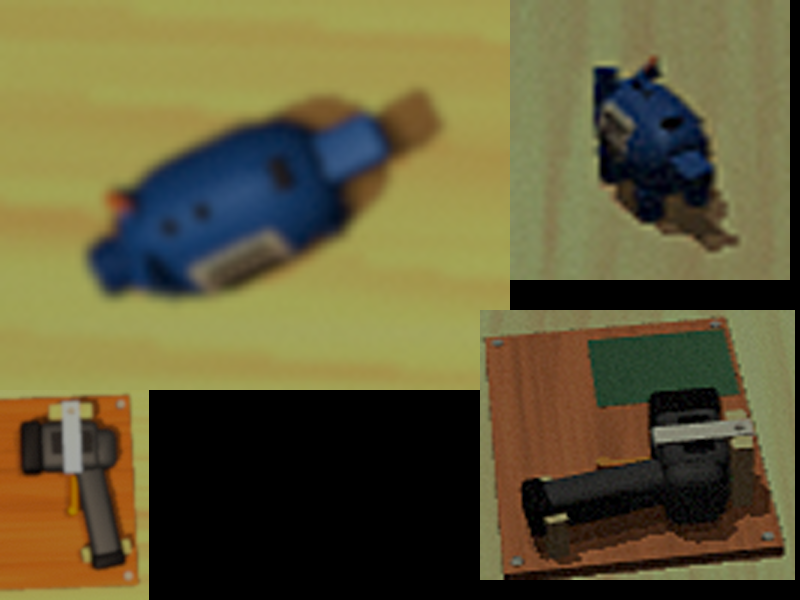

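The crop shows the chipped ear (red) and snout at the lower left of the pig, so the snout points to about world +y. The tail mouthpiece is at the upper right, and the sticker is on the side facing −x, which agrees with it being the left flank. Scanner: the grip runs to −x, with the trigger on its +y side. Next are the fine measurements.

```bash
python3 - <<'E'
from m import *
t=cam('top');s=cam('side')
# board outline: diff between board & counter via hue, convex hull
for c,roi,n in((t,(215,355,225,400),'t'),(s,(200,300,235,345),'s')):
    h=hsv(c); y0,y1,x0,x1=roi; H=h[y0:y1,x0:x1]
    m=((H[...,0]<=16)|(H[...,0]>170)) & (H[...,1]>110)
    m|=green(c,(205,310,230,330))[y0:y1,x0:x1]
    m=cv2.morphologyEx(m.astype(np.uint8),cv2.MORPH_CLOSE,np.ones((5,5)))
    m=big(m>0)
    hull=cv2.convexHull(np.argwhere(m)[:,::-1].astype(np.int32)); q=cv2.approxPolyN(hull,4).reshape(-1,2)+[x0,y0]; print(n,m.sum(),q.tolist())
    if n=='t':
        W=np.array([onz(t,*p,.012) for p in q]); print(W.round(4).tolist(),W.mean(0),np.linalg.norm(np.diff(W,axis=0),axis=1))
        for a,b in zip(W,np.roll(W,-1,0)): print(np.degrees(np.arctan2(*(b-a)[[1,0]])))
    g=green(c,(205,310,230,330)); cc=[np.argwhere(g).mean(0)[::-1]]; print('green centroid',cc,onz(c,*cc[0],.012))
D=np.zeros((600,800,3),np.uint8)
f=lambda I,k:cv2.resize(I,None,fx=k,fy=k,interpolation=cv2.INTER_CUBIC)
b=lambda I:np.clip(I.astype(float)*1.6,0,255).astype(np.uint8)
D[:600,:400]=f(b(t['pixels'][228:348,312:392]),5)
D[:250,400:800]=f(b(s['pixels'][238:288,245:325]),5)
D[250:490,400:640]=f(t['pixels'][298:338,140:180],6)
D[490:590,400:600]=f(s['pixels'][155:195,235:315],2.5)
D[250:490,640:800]=f(s['pixels'][160:190,245:265],8)
cv2.imwrite('pics/z2.png',D[:,:,::-1])
E
```

```text
t 13648 [[236, 340], [234, 233], [383, 227], [388, 336]]
[[0.4006, 0.0853, 0.012], [0.6252, 0.1, 0.012], [0.6455, -0.2172, 0.012], [0.417, -0.2302, 0.012]] [ 0.52208081 -0.06554339  0.012     ] [0.22503957 0.31780246 0.22885279]
3.736265561284761
-86.33487292388129
-176.72846555267506
92.97460515107264
green centroid [array([267.32445719, 263.82466202])] [0.56100907 0.02622933 0.012     ]
s 5755 [[248, 296], [241, 213], [321, 207], [342, 287]]
green centroid [array([299.39030023, 223.24364896])] [0.55989969 0.02726427 0.012     ]
```

View pics/z2.png

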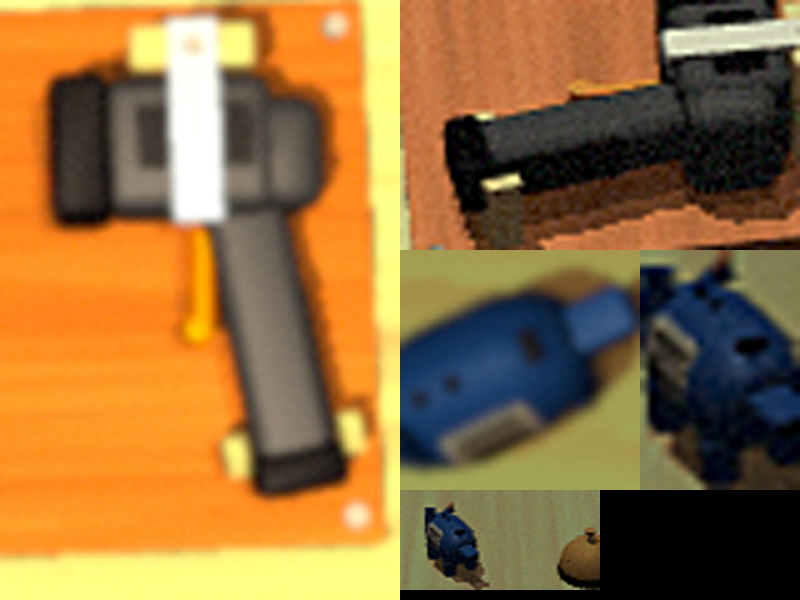

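The crops show the trigger toe end at top pixel (351,296), the grip bar centreline, and the pig's window hole at top (162,314) and side (258.8,172). The sticker is at top (155,328) and side (249,173). I'll triangulate these.

```bash
python3 - <<'E'
from m import *
t=cam('top');s=cam('side')
T=lambda n,a,b:print(n,*[np.round(x,4) for x in tri(t,a,s,b)])
T('patch',(267.3,263.8),(299.4,223.2))
T('sticker',(155,328.3),(249,173.1))
T('pigwin',(162,314),(258.75,171.9))
T('hole',(143.3,322.7),(254,166.3))
T('toe end',(351,296),(280,255.6))
T('tail tip mid',((605-400)/6+140,(312-250)/6+298),((775-640)/8+245,(400-250)/8+160))
h1=onz(t,143.3,322.7,.059);h2=onz(t,148.5,320.2,.059);w=onz(t,162,314,.057)
print('holes',h1,h2,w,np.degrees(np.arctan2(*(h1-w)[[1,0]])))
a=[onz(t,140+x/6,298+y/6,z) for x,y,z in((443,450,.042),(540,418,.042),(443-3,443,.048),(532,400,.056))] if 0 else None
# sticker edge direction in top crop lower edge (450,463)-(540,420), upper (440,440)-(528,402)
for p,q in(((450,463),(540,420)),((440,440),(528,402))):
    A,B=[onz(t,140+(x-400)/6,298+(y-250)/6,.045) for x,y in(p,q)]; print('st',np.degrees(np.arctan2(*(A-B)[[1,0]])),np.linalg.norm(A-B))
C=lambda x,y,z:onz(t,312+x/5,228+y/5,z)
for n,x,y,z in(('g1',253,230,.061),('g2',294,455,.061),('restmid',295,443,.05),('toe',195,325,.056),('toetip',195,342,.056),('trigroot',205,228,.056),('headund',250,218,.06),('lensL',80,72,.075),('lensL2',80,222,.075),('front1',52,150,.06)): print(n,C(x,y,z).round(4))
E
```

```text
patch [0.5604 0.0261 0.0131] 0.0011
sticker [0.422  0.247  0.0418] 0.0017
pigwin [0.4515 0.2307 0.0549] 0.0022
hole [0.4352 0.2687 0.0513] 0.0065
toe end [ 0.4987 -0.1507  0.0514] 0.0047
tail tip mid [0.4617 0.2095 0.0442] 0.0015
holes [0.43214968 0.26612736 0.059     ] [0.43739225 0.25594913 0.059     ] [0.4504364  0.23003206 0.057     ] 116.8678240330082
st 117.05515520790759 0.033324864759083694
st 114.84859451518413 0.03209796854273451
g1 [ 0.5408 -0.1731  0.061 ]
g2 [ 0.4512 -0.191   0.061 ]
restmid [ 0.456 -0.192  0.05 ]
toe [ 0.5022 -0.1505  0.056 ]
toetip [ 0.4954 -0.1507  0.056 ]
trigroot [ 0.5415 -0.1538  0.056 ]
headund [ 0.5457 -0.1718  0.06  ]
lensL [ 0.6018 -0.1017  0.075 ]
lensL2 [ 0.5413 -0.1032  0.075 ]
front1 [ 0.5714 -0.091   0.06  ]
```

Heights check out: the patch is at about 13 mm, the sticker at 42 mm and the pig's top at 55-59 mm. Estimates:
- **Pig:** (0.4405, 0.252), heading 116.5°.
- **Board:** yaw 3.4°.
- **Patch:** (0.5605, 0.0263).
- **Grip site:** about (0.509, -0.1745), with its axis at 12.5°.

Next I'll move above the pig.

```bash
python3 -m creep '[0.33,-0.5,-0.1,0,0,-0.1,1, 0.33,-0.5,-0.1,0,0,-0.1,1, 0.33,-0.5,-0.1,0,0,-0.1,1, 0.33,-0.5,-0.1,0,0,-0.1,1, 0.33,-0.5,-0.1,0,0,-0.1,1, 0.33,-0.5,-0.1,0,0,-0.1,1, 0.33,-0.5,-0.1,0,0,-0.1,1, 0.33,-0.5,-0.1,0,0,-0.1,1]' 30
python3 -m creep '[0,0,0,0,0,0,1,0,0,0,0,0,0,1]'
python3 - <<'E'
from m import *
t=cam('top');s=cam('side')
o=env.observe();q=o['ee_rot'];M=R.from_quat([q[1],q[2],q[3],q[0]]).as_matrix();print(o['tool_pos'],np.degrees(np.arctan2(M[1,1],M[0,1])),M[:,2])
D=np.zeros((600,800,3),np.uint8)
f=lambda I,k:cv2.resize(I,None,fx=k,fy=k,interpolation=cv2.INTER_CUBIC)
D[:400,:400]=f(t['pixels'][280:360,110:190],5)
D[:560,400:800]=f(s['pixels'][130:200,230:280],8)
cv2.imwrite('pics/z3.png',D[:,:,::-1])
E
```

```text
clock: 1.4
tool_pos: [0.4395, 0.2503, 0.1593]
ee_rot: [0.0, 0.524, 0.852, 0.0]
contact_force: [0.1, 0.6, -1.1]
width: 0.0853
finger_force: 0.0
clock: 1.65
tool_pos: [0.4387, 0.2521, 0.1595]
ee_rot: [-0.0, 0.523, 0.853, 0.0]
contact_force: [0.7, 0.2, 1.0]
width: 0.0854
finger_force: 0.0
[0.43832862 0.25286693 0.15957847] 27.097252879798145 [ 2.67954907e-04  3.27133561e-04 -9.99999911e-01]
```

View pics/z3.png

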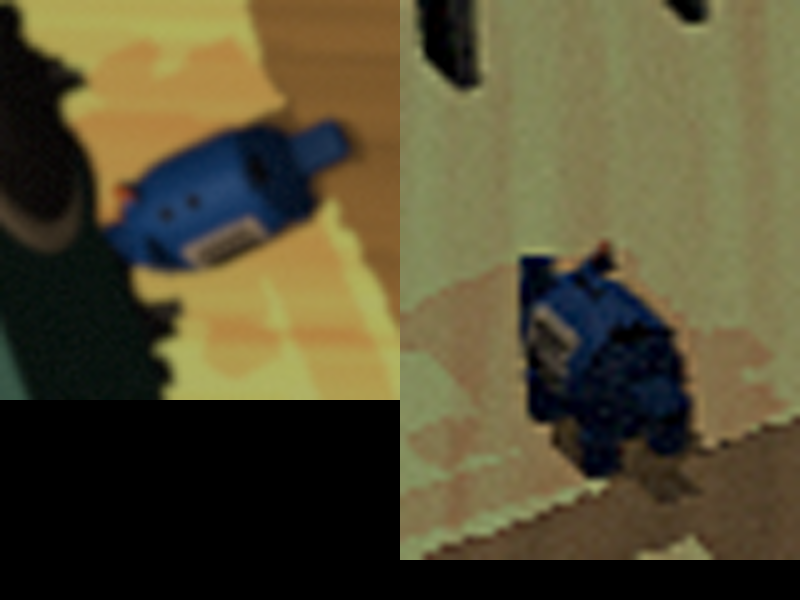

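The view shows the open gripper above the pig, with the fingers astride the barrel and aligned with the flanks. I'll descend and grip.

```bash
python3 -m creep '[0.02,0,-0.3,0,0,0,1, 0,0,-0.3,0,0,0,1, 0,0,-0.3,0,0,0,1, 0,0,-0.25,0,0,0,1, 0,0,-0.15,0,0,0,1, 0,0,-0.1,0,0,0,1, 0,0,0,0,0,0,1, 0,0,0,0,0,0,1]'
python3 -m creep '[0,0,0,0,0,0,0.5, 0,0,0,0,0,0,0.3, 0,0,0,0,0,0,0.3, 0,0,0,0,0,0,0.3, 0,0,0,0,0,0,0.3, 0,0,0,0,0,0,0.3]' 30
```

```text
clock: 2.75
tool_pos: [0.4411, 0.2523, 0.0201]
ee_rot: [0.0, 0.522, 0.853, 0.0]
contact_force: [-0.6, -0.5, -0.4]
width: 0.0853
finger_force: 0.0
clock: 3.5
tool_pos: [0.441, 0.2521, 0.02]
ee_rot: [0.0, 0.523, 0.853, 0.0]
contact_force: [-2.2, -1.3, 6.2]
width: 0.0491
finger_force: 30.7
```

```bash
python3 -m creep '[0,0,0.05,0,0,0,0.3, 0,0,0.2,0,0,0,0.3, 0,0,0.3,0,0,0,0.3, 0,0,0.3,0,0,0,0.3, 0,0,0.1,0,0,0,0.3]'
python3 -m creep '[0.15,-0.28,0,0,0,0.138,0.3, 0.15,-0.28,0,0,0,0.138,0.3, 0.15,-0.28,0,0,0,0.138,0.3, 0.15,-0.28,0,0,0,0.138,0.3, 0.15,-0.28,0,0,0,0.138,0.3, 0.15,-0.28,0,0,0,0.138,0.3, 0.15,-0.28,0,0,0,0.138,0.3, 0.145,-0.29,0,0,0,0.138,0.3]'
python3 -m creep '[0,0,0,0,0,0,0.3,0,0,0,0,0,0,0.3]'
python3 - <<'E'
from m import *
t=cam('top');s=cam('side')
o=env.observe();q=o['ee_rot'];M=R.from_quat([q[1],q[2],q[3],q[0]]).as_matrix();print(o['tool_pos'],np.degrees(np.arctan2(M[1,1],M[0,1])),M[:,2],o['width'])
D=np.zeros((600,800,3),np.uint8)
f=lambda I,k:cv2.resize(I,None,fx=k,fy=k,interpolation=cv2.INTER_CUBIC)
D[:500,:400]=f(t['pixels'][210:310,230:310],5)
D[:600,400:800]=f(s['pixels'][140:260,250:330],5)
cv2.imwrite('pics/z4.png',D[:,:,::-1])
E
```

```text
clock: 4.12
tool_pos: [0.4412, 0.2523, 0.1161]
ee_rot: [0.001, 0.523, 0.853, 0.001]
contact_force: [0.7, 0.5, -1.4]
width: 0.0491
finger_force: 31.4
clock: 5.12
tool_pos: [0.5603, 0.026, 0.1133]
ee_rot: [-0.001, -0.031, 1.0, 0.0]
contact_force: [-0.2, 1.9, -1.7]
width: 0.049
finger_force: 31.4
clock: 5.38
tool_pos: [0.5598, 0.0272, 0.1135]
ee_rot: [-0.001, -0.027, 1.0, 0.0]
contact_force: [0.0, 0.8, -0.9]
width: 0.0494
finger_force: 31.4
[0.55982966 0.02766482 0.11398421] 93.20781884181588 [-4.85123462e-04  1.24348140e-04 -9.99999875e-01] 0.04890244441607299
```

View pics/z4.png

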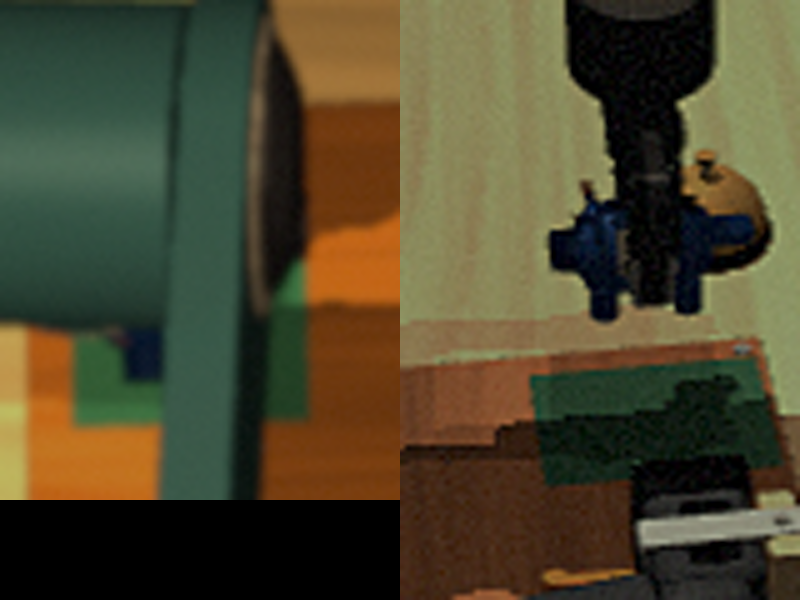

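The pig is held level, snout to −x and sticker towards the scanner. Its feet are at side pixels (603,318) and (688,312) in the crop, so its centre is about 2 mm to −x of the fingers. I'll lower it with a small x correction.

```bash
python3 -m creep '[0.025,-0.005,-0.2,0,0,0,0.3, 0,0,-0.25,0,0,0,0.3, 0,0,-0.15,0,0,0,0.3, 0,0,-0.1,0,0,0,0.3, 0,0,-0.06,0,0,0,0.3, 0,0,0,0,0,0,0.3, 0,0,0,0,0,0,0.3]'
python3 -m creep '[0,0,-0.02,0,0,0,0.3,0,0,-0.02,0,0,0,0.3,0,0,0,0,0,0,0.3]'
```

```text
clock: 6.35
tool_pos: [0.563, 0.0265, 0.0389]
ee_rot: [0.0, -0.028, 1.0, -0.0]
contact_force: [0.1, -0.2, -1.4]
width: 0.0491
finger_force: 31.5
clock: 6.72
tool_pos: [0.5626, 0.0265, 0.0341]
ee_rot: [-0.0, -0.028, 1.0, 0.0]
contact_force: [1.3, -0.4, -0.8]
width: 0.0489
finger_force: 31.5
```

```bash
python3 -m creep '[0,0,-0.01,0,0,0,0.3,0,0,0,0,0,0,0.3]'
python3 -m creep '[0,0,-0.01,0,0,0,0.3,0,0,0,0,0,0,0.3]'
python3 -m creep '[0,0,-0.005,0,0,0,0.3,0,0,0,0,0,0,0.3]'
```

```text
clock: 6.98
tool_pos: [0.5627, 0.0265, 0.0332]
ee_rot: [-0.0, -0.028, 1.0, -0.0]
contact_force: [-0.6, 0.1, -1.4]
width: 0.0492
finger_force: 31.5
clock: 7.22
tool_pos: [0.5627, 0.0265, 0.0322]
ee_rot: [-0.0, -0.028, 1.0, -0.0]
contact_force: [0.1, 0.6, -0.5]
width: 0.049
finger_force: 31.5
clock: 7.48
tool_pos: [0.5628, 0.0265, 0.032]
ee_rot: [0.0, -0.028, 1.0, -0.0]
contact_force: [-1.2, -0.2, 2.1]
width: 0.049
finger_force: 31.7
```

```bash
python3 -m creep '[0,0,-0.005,0,0,0,0.3,0,0,0,0,0,0,0.3]' 20
python3 -m creep '[0,0,0,0,0,0,0.62,0,0,0,0,0,0,0.7,0,0,0,0,0,0,0.8,0,0,0,0,0,0,0.8]'
python3 -m creep '[0,0,0.1,0,0,0,0.8,0,0,0.3,0,0,0,0.8,0,0,0.5,0,0,0,0.8,0,0,0.5,0,0,0,0.8]'
```

```text
clock: 7.72
tool_pos: [0.5628, 0.0265, 0.0319]
ee_rot: [0.0, -0.028, 1.0, -0.0]
contact_force: [-4.0, -0.2, 7.2]
width: 0.0493
finger_force: 32.1
clock: 8.22
tool_pos: [0.5627, 0.0265, 0.0312]
ee_rot: [-0.0, -0.028, 1.0, -0.0]
contact_force: [-0.5, -0.3, 0.8]
width: 0.068
finger_force: 0.0
clock: 8.72
tool_pos: [0.5625, 0.0265, 0.1735]
ee_rot: [0.0, -0.028, 1.0, -0.0]
contact_force: [0.5, -0.5, 0.5]
width: 0.0684
finger_force: 0.0
```

```bash
python3 -m creep '[-0.107,-0.4,0,0,0,0.031,1,-0.107,-0.4,0,0,0,0.031,1,-0.107,-0.4,0,0,0,0.031,1,-0.107,-0.4,0,0,0,0.031,1,-0.107,-0.41,0,0,0,0.031,1,0,0,0,0,0,0,1,0,0,0,0,0,0,1]'
python3 - <<'E'
from m import *
t=cam('top');s=cam('side')
o=env.observe();q=o['ee_rot'];M=R.from_quat([q[1],q[2],q[3],q[0]]).as_matrix();print(o['tool_pos'],np.degrees(np.arctan2(M[1,1],M[0,1])),M[:,2],o['width'])
D=np.zeros((600,800,3),np.uint8)
f=lambda I,k:cv2.resize(I,None,fx=k,fy=k,interpolation=cv2.INTER_CUBIC)
D[:600,:400]=f(t['pixels'][225:345,230:310],5)
D[:600,400:800]=f(np.clip(s['pixels'][185:305,250:330].astype(float)*1.4,0,255).astype(np.uint8),5)
cv2.imwrite('pics/z5.png',D[:,:,::-1])
E
```

```text
clock: 9.6
tool_pos: [0.5093, -0.1743, 0.1718]
ee_rot: [0.0, -0.109, 0.994, 0.0]
contact_force: [-0.2, -0.4, 0.6]
width: 0.0853
finger_force: 0.0
[ 0.5094748  -0.17372795  0.17159175] 102.5775566542626 [ 3.15890538e-04  7.23289547e-05 -9.99999947e-01] 0.08566634852210511
```

View pics/z5.png

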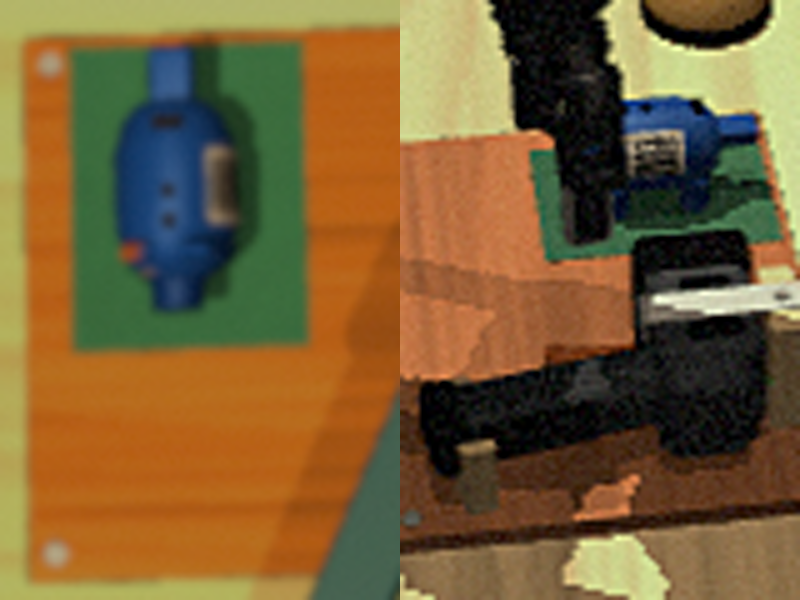

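The pig is standing on the patch, square to it, with the sticker facing the scanner. Its centre is about 3 mm from the patch centre. I'll descend over the grip, checking forces.

```bash
python3 -m creep '[0,0,-0.4,0,0,0,1,0,0,-0.3,0,0,0,1,0,0,-0.15,0,0,0,1,0,0,-0.1,0,0,0,1,0,0,0,0,0,0,1]'
python3 -m creep '[0,0,-0.1,0,0,0,1,0,0,-0.1,0,0,0,1,0,0,-0.1,0,0,0,1,0,0,-0.1,0,0,0,1,0,0,0,0,0,0,1,0,0,0,0,0,0,1]'
python3 - <<'E'
from m import *
s=cam('side')
D=cv2.resize(np.clip(s['pixels'][185:305,240:360].astype(float)*1.6,0,255).astype(np.uint8),None,fx=5,fy=5,interpolation=cv2.INTER_CUBIC)
cv2.imwrite('pics/z6.png',D[:,:,::-1])
E
```

```text
clock: 10.32
tool_pos: [0.5094, -0.1743, 0.0764]
ee_rot: [-0.0, -0.109, 0.994, 0.0]
contact_force: [-0.0, 0.2, -0.0]
width: 0.0852
finger_force: 0.0
clock: 11.08
tool_pos: [0.5094, -0.1746, 0.0365]
ee_rot: [0.0, -0.109, 0.994, -0.0]
contact_force: [0.1, 0.4, -0.0]
width: 0.0853
finger_force: 0.0
```

View pics/z6.png

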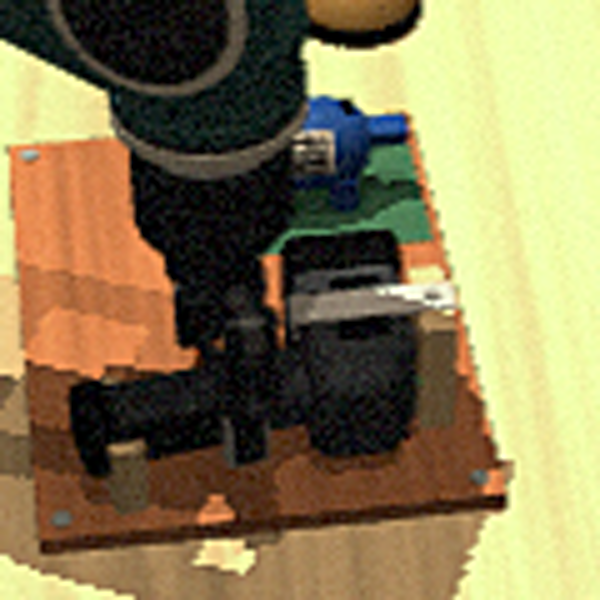

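The fingers stand astride the grip and trigger with no contact. I'll close in steps.

```bash
python3 -m creep '[0,0,0,0,0,0,0.8,0,0,0,0,0,0,0.62,0,0,0,0,0,0,0.62,0,0,0,0,0,0,0.62]' 30
python3 -m creep '[0,0,0,0,0,0,0.55,0,0,0,0,0,0,0.55,0,0,0,0,0,0,0.55]'
```

```text
clock: 11.62
tool_pos: [0.5092, -0.1744, 0.0364]
ee_rot: [0.0, -0.109, 0.994, 0.0]
contact_force: [-0.8, 3.6, 2.1]
width: 0.0532
finger_force: 1.6
clock: 12.0
tool_pos: [0.5091, -0.1743, 0.0363]
ee_rot: [-0.0, -0.109, 0.994, 0.0]
contact_force: [-2.8, 5.0, 4.0]
width: 0.0469
finger_force: 2.5
```

```bash
python3 -m creep '[0,0,0,0,0,0,0.4,0,0,0,0,0,0,0.4,0,0,0,0,0,0,0.4]'
python3 -m creep '[0,0,0,0,0,0,0.4]'
```

```text
clock: 12.38
tool_pos: [0.5095, -0.1761, 0.0369]
ee_rot: [0.0, -0.109, 0.994, -0.002]
contact_force: [-2.4, -12.2, 4.2]
width: 0.0423
finger_force: 34.2
clock: 12.5
tool_pos: [0.5095, -0.1761, 0.0369]
ee_rot: [0.0, -0.109, 0.994, -0.002]
contact_force: [-2.0, -13.1, 3.1]
width: 0.0418
finger_force: 34.2
```

```bash
python3 -m creep '[0,0,0,0,0,0,0.4,0,0,0,0,0,0,0.4]'
python3 -m creep '[0,0,0,0,0,0,1,0,0,0,0,0,0,1,0,0,0,0,0,0,1,0,0,0,0,0,0,1]'
```

```text
clock: 12.75
tool_pos: [0.5095, -0.1761, 0.0369]
ee_rot: [0.0, -0.109, 0.994, -0.002]
contact_force: [-1.8, -11.9, 4.1]
width: 0.0421
finger_force: 34.2
clock: 13.25
tool_pos: [0.5092, -0.1745, 0.0363]
ee_rot: [0.0, -0.109, 0.994, -0.0]
contact_force: [-0.1, -0.3, -0.7]
width: 0.086
finger_force: 0.0
```

```bash
python3 -m creep '[0,0,0.1,0,0,0,1,0,0,0.2,0,0,0,1,0,0,0.4,0,0,0,1,0,0,0.5,0,0,0,1,0,0,0.5,0,0,0,1,-0.3,-0.3,0.3,0,0,0,1,-0.3,-0.5,0,0,0,0,1,-0.3,-0.5,0,0,0,0,1]'
python3 -m creep '[-0.1,-0.6,0,0,0,0,1,-0.1,-0.6,0,0,0,0,1,0,-0.5,0,0,0,0,1,0,0,0,0,0,0,1,0,0,0,0,0,0,1]'
python3 - <<'E'
from m import *
t=cam('top')
cv2.imwrite('pics/z7.png',cv2.resize(t['pixels'][140:360,110:410],None,fx=2.66,fy=2.66,interpolation=2)[:,:,::-1])
E
```

```text
clock: 14.25
tool_pos: [0.4182, -0.3055, 0.2387]
ee_rot: [0.001, -0.11, 0.994, -0.001]
contact_force: [0.1, -0.3, -0.2]
width: 0.0853
finger_force: 0.0
clock: 14.88
tool_pos: [0.3992, -0.4742, 0.2373]
ee_rot: [0.0, -0.109, 0.994, -0.0]
contact_force: [-0.0, 0.5, 0.4]
width: 0.0857
finger_force: 0.0
```

View pics/z7.png

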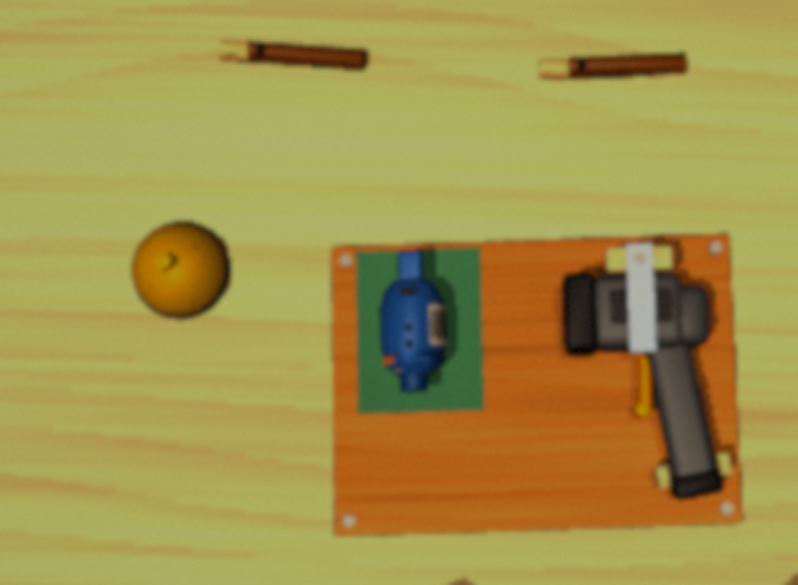

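The trigger is back out at crop (642,390). The pig stands square on the patch at (412,320), and the bell and whistles have not moved.

```bash
python3 -c "
from cell import hand_in
print(hand_in())"
```

```text
the job is handed in; nothing more can be done
None
```

The job is handed in: the pig stands on its feet within about 5 mm of the patch centre with its sticker facing the scanner, and the trigger was squeezed fully in for about half a second and sprang back out; the bell and hazel whistles look unmoved, and the arm never went near the coin tray, which my last picture did not cover.

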